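# Exchange two pots on a warming plate by sliding them

## Task

The two lidded steel pots on the warming plate stand on each other's marked rings: exchange them, so that the wide pot stands centred in the wide ring and the narrow pot centred in the narrow ring. Slide them flat along the plate, never lifting or tipping a pot or letting one go over the edge, and steer round the two jars and the petri dish on the plate, leaving those where they are. Let go of both pots at the end.

Things in the scene. Friction and masses are not known exactly. Their poses are not given: they have to be found in the camera images.
- warming_plate: white flat warming plate fixed to the table, 330 mm deep (its x) by 430 mm wide (its y), flat top 18 mm above the table, no rim, smooth: the pots slide easily (friction about 0.25). Origin at the centre of its underside, x away from the robot at yaw 0; turned by up to 0.1 rad. Small knobs on its front face; a flat blank label near a corner is of no use. Other clutter stands clear of the plate
- wide_ring: wide marked circle drawn on the plate in dark grey line, 104 mm diameter, with four short ticks outwards, perfectly flat (no edge to catch); origin at its centre on the plate's top. It may lie left or right on the plate, 110 mm from the plate's middle; the narrow pot stands on it at the start
- narrow_ring: narrow marked circle in the same dark grey line, 82 mm diameter, with four short ticks outwards, flat; origin at its centre on the plate's top. On the other side of the plate; the wide pot stands on it (hiding most of it) at the start
- wide_pot: loose lidded stainless steel pot, 88 mm diameter, lid top 40 mm above its underside; the lid does not come off. On the lid an upright black grip bar along the pot's x axis, centred: 52 mm long (x), 12 mm thick (y), top 68 mm above the pot's underside. Origin at the centre of the underside; 0.3 to 0.65 kg. Stands within 12 mm of the centre of the narrow ring at the start, yaw anything to +-1.2 rad
- narrow_pot: like the wide pot but 66 mm diameter, lid top 34 mm above its underside; black grip bar along its x axis, centred: 44 mm long, 12 mm thick (y), top 62 mm above the underside. Origin at the centre of the underside; 0.2 to 0.4 kg. Stands within 12 mm of the centre of the wide ring at the start
- screw_jar: loose small white jar with a ribbed screw lid and a yellow label, 47 mm diameter, 56 mm high, standing between the two pots near the middle of the plate; origin at the centre of its underside. Bystander: leave it
- petri_dish: loose clear glass petri dish, 68 mm diameter, 18 mm high, standing near the front or back edge of the plate (in the middle or near a corner); origin at the centre of its underside. Bystander: leave it
- low_jar: a second jar just like the first, 47 mm diameter, 56 mm high, standing near the front or back edge of the plate, whichever the petri dish is not at; origin at the centre of its underside. Bystander: leave it
Mind the look-alikes: they are no part of the job. Leave any purple look-alike of the wide_pot alone.

How it is judged:
By the outcome, as a careful person would: the job done as asked, in the order asked, and still so for the second after the job is handed in, with the robot touching nothing.
It also fails if it takes over 64 s, if anything falls off the work surface, if the arm or the gripper's body presses on something with over 40 N, if the wrist force passes 120 N, or if a joint passes its speed limit or range.

## Robot

A 6-joint arm with a two-finger parallel gripper is mounted at the origin on a cart in front of the work surface, level with it; the furniture and walls round the work are solid. World frame = base frame: x ahead of the robot, y to its left, z up, the work surface at z = 0. Lengths are in m, angles in rad, forces in N, time in s.
With the tool pointing down it reaches from about 0.3 to 0.775 m from the base axis. Payload 14.6 kg.
Tool frame: the origin (TCP) lies on the centre line of the jaws, within the pads' length; the fingertips stand ctrl.tcp_to_tips ahead of it and the grasp point (between the pads) lies 2 mm behind it (ctrl.tcp_to_tips is the distance from the TCP to the fingertips, in m); z points along the fingers, y is the line along which they close (so a half turn about z gives the same grasp; the last joint's range is limited). The gripper opens to 94 mm and grips with 3 to 60 N. Pads are 16 mm wide; open, the fingers measure 119 mm over their backs; the gripper's body (75 mm by 177 mm) begins 78 mm behind the grasp point.
Start: joints at [1.166, 0.3, 1.521, -0, 1.321, -0.067], TCP at [0.182, 0.519, 0.188] pointing down, gripper open.
Joint ranges: [-3.03, 3.03], [-0.79, 2.21], [0.23, 2.52], [-1.04, 4.18], [0, 3.07], [-2.55, 2.55]. Speed limits (rad/s): [2.22, 2.22, 2.57, 3.14, 3.14, 3.14].

## Interface

Orientations are given as [roll, pitch, yaw] about the fixed x, y, z axes, in that order (R = Rz(yaw) Ry(pitch) Rx(roll)).
In Python, from station import telemetry, viewer, hand_in, ctrl gives the robot as it stands.
- The arm moves only by the tool step_arm, never from a script. Its argument "plan" is a list of rows, each an object of numbers: "dx", "dy", "dz": the shift along the tool's x, y, z scaled (see below); "rx", "ry", "rz": the turn, a rotation vector about the tool's x, y, z scaled (see below); "claw": the closure, from 0 (fully open) to 1 (shut). In form: [{"dx": .., "dy": .., "dz": .., "rx": .., "ry": .., "rz": .., "claw": ..}, ...]. A call has 1 to 10 rows; each row shifts and turns the commanded pose from where the row before left it, along the tool's axes as they then stand; what a row does not reach is not made up. The controller multiplies each number of a shift by 0.1 m and each number of a turn by 90 degrees. A row lasts 1/10 s, in which the tool goes at most 50 mm and 8.59 degrees, less where a joint would pass 70% of its speed; a pose out of reach is approached as far as the arm can. A call with a number of a shift or a turn outside -1 to 1 is refused whole. A call with a gripper value outside its range is refused whole. The fingers move at their own pace and stop on an object; "grip_force" is the grip in N (left out, the last holds). Time passes only in rows, so rows that do not move let the fingers close. It gives the time, the measured TCP pose, the force, the opening and the grip force at its end, in the units of the state.
- telemetry.get_obs(): the state, without advancing time (a new reading comes with each control period).
- viewer.camera(name): name is "scene" or "top"; returns a dict with "img" (384x512x3 uint8, red, green, blue), "z_map" (384x512 float32, m along the optical axis (not along the pixel's ray), 0 where there is no reading), "fx", "fy", "cx", "cy" (pixels), "dist" ([k1, k2, p1, p2, k3] as OpenCV has them; the pictures are not rectified), "R" (3x3) and "t" (3): a world point X has camera coordinates R X + t. Camera axes: x right, y down, z forward; pixel columns grow to the right and rows downward; lengths in m; the calibration is good to about 2 mm. A picture is of the moment at which its call begins.
- hand_in(): hands the job in; it is judged then, once.
Trained networks look in a picture, given as the dict that the camera call returned (one of the last four; its "shot" number tells which), for a name from the list of things; names that differ only in an ending like _2 or _b are one class to them, and where a whole thing is asked for, a point or a joint stands for the part that bears it (a point fixed in the world has none). Each returns a list of dicts, best first, with "score" (0 to 1); they miss things now and then, are a little off and sometimes report something else, mostly with a low value. They report only what shows in the picture. A call takes as long as a camera call. They do not tell look-alikes from the thing itself.
- viewer.recognise(target, picture): "rect" ([left, top, right, bottom] in pixels, round what is visible of it).
The state is a dict: "time_s": time; "qpos": joint angles; "joint_vel": joint speeds; "tau": joint torques, N m; "ee_pos": TCP position; "eef_rot": TCP orientation; "force": force on the tool from outside, world axes, zero at the start; "moment": the same for the moment, N m; "grip_width": finger opening in m; "grip_force": force on a finger pad.
Only numpy, scipy, OpenCV 4.12 (cv2) and the standard library are available. Lean on these libraries where they do the work, as an engineer would, in place of code of your own. Each camera call takes 0.05 s, during which the arm holds its last target. There are 200 camera calls.

## Working session

There is one attempt and no reset: what is moved stays moved. The work goes in short steps, Python scripts to look and compute and a tool call to move; the robot and the scene stay as the last step left them, time stands still between calls to the robot, and variables do not carry over. Pictures are saved under pics/ and viewed, at most 10 in all, crops included, and the job is handed in when it is done.

Besides the shell and the picture viewer there is one more tool, called after "Emit:" by a JSON object that holds its "op" and its "data". step_arm: Moves the arm, as the interface text tells. Shifts and turns lie within -1 to 1; 1 stands for 0.1 m of shift or 90 degrees of turn. Its arguments: {"type":"object","properties":{"plan":{"type":"array"},"grip_force":{"type":"number"}},"required":["plan"]}

```bash
mkdir -p pics; ls; python3 - <<'E'
from station import telemetry, viewer, ctrl
import cv2, pickle
o=telemetry.get_obs(); print(o, ctrl.tcp_to_tips)
for n in ("top","scene"):
    p=viewer.camera(n); pickle.dump(p,open(n+".pkl","wb"))
    cv2.imwrite(f"pics/{n}0.png",cv2.resize(p["img"][:,:,::-1],(768,576)))
    for t in ("wide_pot","narrow_pot","screw_jar","petri_dish","wide_ring","narrow_ring","warming_plate"):
        print(n,t,[(([round(v) for v in r["rect"]]),round(r["score"],2)) for r in viewer.recognise(t,p)[:4]])
E
```

```text
pics
{'time_s': 0.0, 'qpos': array([ 1.16639220e+00,  3.00448694e-01,  1.52161493e+00, -1.31618294e-05,
        1.32069299e+00, -6.66080500e-02]), 'joint_vel': array([-9.90268121e-05,  7.00522096e-05, -1.61743229e-03, -1.96459531e-03,
        1.34863401e-04, -4.78587224e-04]), 'tau': array([ 1.73142425e-04, -5.31802583e+01, -3.52741778e+01,  7.08356104e-02,
        2.43748137e-02, -1.00737564e-04]), 'ee_pos': array([0.18216836, 0.51864159, 0.18708431]), 'eef_rot': array([-3.14043043e+00, -6.47515115e-05,  2.80379981e+00]), 'force': array([ 0.27730571,  0.29149166, -0.3367037 ]), 'moment': array([ 0.02697234, -0.03969915,  0.06134305]), 'grip_force': 0.0, 'grip_width': 0.0944589615277103} 0.017
top wide_pot [([310, 171, 351, 212], 0.79), ([134, 238, 174, 275], 0.65)]
top narrow_pot [([220, 176, 251, 204], 0.92)]
top screw_jar [([271, 177, 289, 203], 0.69), ([310, 171, 352, 212], 0.5)]
top petri_dish []
top wide_ring [([222, 178, 250, 205], 0.28)]
top narrow_ring []
top warming_plate [([196, 122, 377, 267], 0.63)]
scene wide_pot [([279, 233, 321, 277], 0.76), ([164, 154, 195, 181], 0.57)]
scene narrow_pot []
scene screw_jar [([261, 199, 284, 230], 0.61)]
scene petri_dish [([191, 193, 222, 210], 0.75)]
scene wide_ring []
scene narrow_ring []
scene warming_plate [([182, 161, 393, 336], 0.8)]
```

View pics/top0.png

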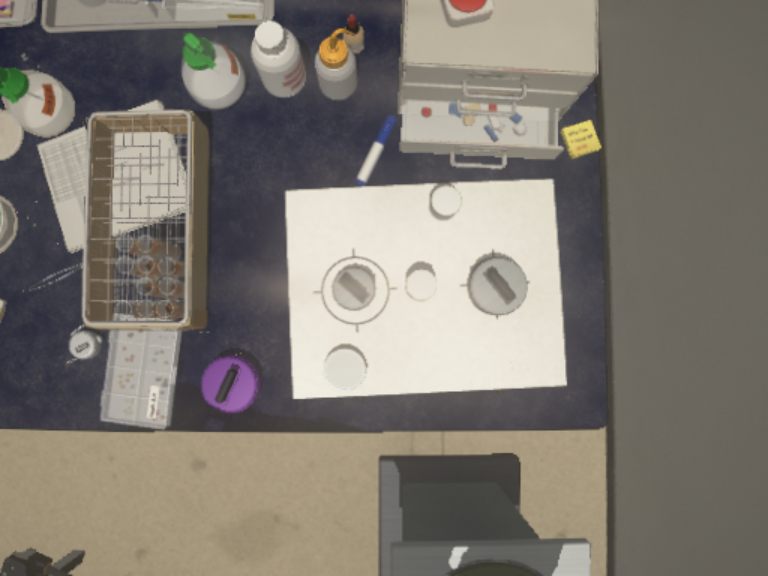

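View pics/scene0.png

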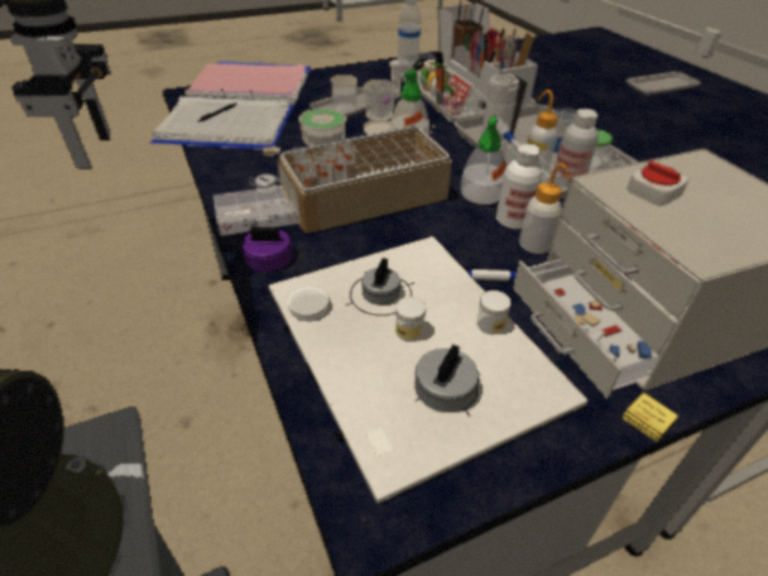

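The steel wide pot is at (497,285) in the enlarged top view, on the hidden narrow ring. The narrow pot is at (355,290), on the wide ring. The screw jar is at (420,281), the low jar at (445,200) and the petri dish at (345,368). The purple pot at (230,383), off the plate, is the look-alike, so the wide pot can only be the steel one on the plate. Next I'll measure these and check a crop.

```bash
cat > h.py <<'E'
import numpy as np, cv2
def KD(p): return np.array([[p["fx"],0,p["cx"]],[0,p["fy"],p["cy"]],[0,0,1.]]),np.array(p["dist"],float)
def toplane(p,uv,z):
    K,D=KD(p); n=cv2.undistortPoints(np.array(uv,float).reshape(-1,1,2),K,D).reshape(-1,2)
    R=np.array(p["R"]);t=np.array(p["t"]); d=np.c_[n,np.ones(len(n))]@R; c=-R.T@t
    return c+d*((z-c[2])/d[:,2])[:,None]
def project(p,X):
    K,D=KD(p); return cv2.projectPoints(np.array(X,float).reshape(-1,1,3),cv2.Rodrigues(np.array(p["R"]))[0],np.array(p["t"],float),K,D)[0].reshape(-1,2)
def cloud(p):
    K,D=KD(p); h,w=p["z_map"].shape; u,v=np.meshgrid(np.arange(w),np.arange(h))
    n=cv2.undistortPoints(np.stack([u,v],-1).reshape(-1,1,2).astype(float),K,D).reshape(-1,2)
    z=p["z_map"].reshape(-1,1); X=(np.c_[n,np.ones(len(n))]*z-np.array(p["t"]))@np.array(p["R"])
    X[z[:,0]==0]=np.nan; return X.reshape(h,w,3)
def rectify(p,z,x0,x1,y0,y1,s=0.0005):
    "orthophoto at height z: row 0 = x1, col 0 = y1"
    xs=np.arange(x1,x0,-s); ys=np.arange(y1,y0,-s); Y,X=np.meshgrid(ys,xs)
    m=project(p,np.stack([X,Y,0*X+z],-1).reshape(-1,3)).reshape(*X.shape,2).astype(np.float32)
    return cv2.remap(p["img"],m[...,0],m[...,1],cv2.INTER_CUBIC)
E
python3 - <<'E'
import pickle; from h import *
p=pickle.load(open("top.pkl","rb")); X=cloud(p)
S=512/768
print("cam",-np.array(p["R"]).T@np.array(p["t"]))
for n,c,z in [("TL",(286,191),.018),("TR",(553,180),.018),("BR",(566,385),.018),("BL",(293,398),.018),("wr",(355,291),.018),("drawer handle",(480,165),.1)]:
    print(n,toplane(p,[np.array(c)*S],z)[0].round(4))
# blobs by height
from scipy import ndimage as nd
for nm,c,zt in [("wide",(497,285),.058),("narrow",(355,290),.052),("jar",(420,281),.074),("low",(445,200),.074),("petri",(345,368),.036)]:
    q=np.array(c)*S; b=int(32); r=X[int(q[1])-b:int(q[1])+b,int(q[0])-b:int(q[0])+b].reshape(-1,3)
    m=(abs(r[:,2]-zt)<.006); ctr=toplane(p,[q],zt)[0,:2]; m&=np.hypot(*(r[:,:2]-ctr).T)<.06
    if m.sum()<5: print(nm,"few",m.sum(),ctr);continue
    (cx,cy),rad=cv2.minEnclosingCircle(r[m][:,:2].astype(np.float32)); print(nm,m.sum(),np.round((cx,cy,rad),4),"click",ctr.round(4),"z",np.median(r[m][:,2]).round(4))
for nm,c in [("wide",(497,285)),("narrow",(355,290))]:
    zt={"wide":.086,"narrow":.08}[nm]; ctr=toplane(p,[np.array(c)*S],zt)[0,:2]
    r=X.reshape(-1,3); m=(abs(r[:,2]-zt)<.007)&(np.hypot(*(r[:,:2]-ctr).T)<.04)
    if m.sum()>5:
        rr=cv2.minAreaRect(r[m][:,:2].astype(np.float32)); e=np.linalg.eigh(np.cov(r[m][:,:2].T)); print(nm,"bar",m.sum(),r[m].mean(0).round(4),rr,"yaw",np.arctan2(*e[1][::-1,1]))
# drawer heights
for c in [(430,155),(480,165),(500,85),(430,110),(380,140)]:
    print(c,X[int(c[1]*S),int(c[0]*S)].round(3))
im=rectify(p,.018,.2,.62,-.25,.25,.00065); cv2.imwrite("pics/ortho0.png",im[:,:,::-1])
E
```

```text
cam [0.49079398 0.17855296 1.04832465]
TL [0.7116 0.3215 0.018 ]
TR [ 0.7276 -0.1054  0.018 ]
BR [ 0.4017 -0.1178  0.018 ]
BL [0.3853 0.3096 0.018 ]
wr [0.5516 0.2123 0.018 ]
drawer handle [0.7312 0.0251 0.1   ]
wide 962 [ 0.5574 -0.0061  0.0444] click [ 0.5569 -0.0037] z 0.0579
narrow 510 [0.5555 0.2151 0.0333] click [0.5511 0.2112] z 0.0518
jar 341 [0.5586 0.1137 0.0235] click [0.5626 0.1139] z 0.0741
low 329 [0.6855 0.0744 0.0235] click [0.6842 0.0749] z 0.074
petri 658 [0.4314 0.2302 0.0337] click [0.4326 0.2275] z 0.0363
wide bar 136 [ 0.5568 -0.0055  0.0853] ((0.5569481253623962, -0.005794234573841095), (0.05199927091598511, 0.012806467711925507), 37.903438568115234) yaw -2.4757372474266233
narrow bar 104 [0.555  0.2152 0.0795] ((0.5549919009208679, 0.21510553359985352), (0.043104179203510284, 0.01186943519860506), 49.158714294433594) yaw 0.8515211695016742
(430, 155) [ 0.775  0.091 -0.004]
(480, 165) [0.749 0.014 0.028]
(500, 85) [0.833 0.004 0.158]
(430, 110) [0.844 0.092 0.017]
(380, 140) [0.794 0.172 0.018]
```

View pics/ortho0.png

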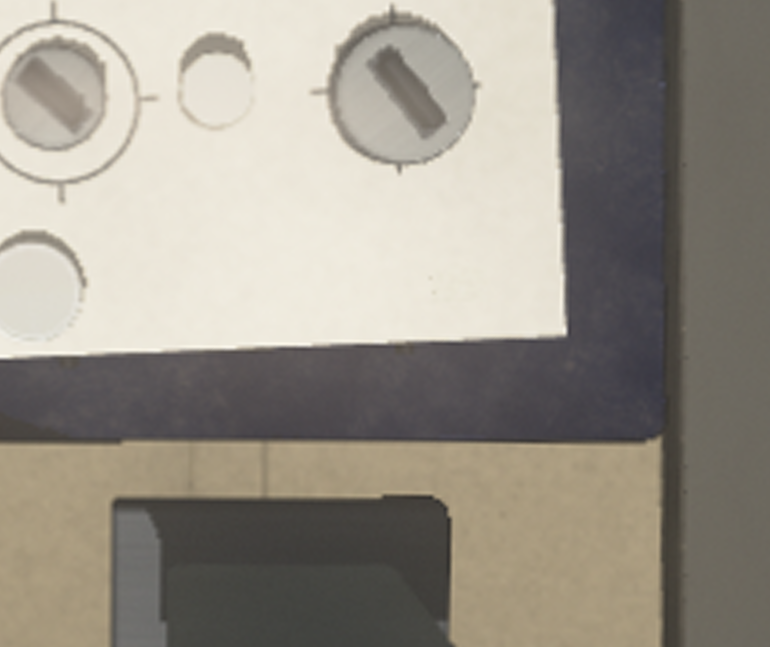

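Emit:
{"op": "step_arm", "data": {"plan": [{"rz": 0.0888}, {"rz": 0.0888}, {"rz": 0.0888}, {"rz": 0.0888}, {"rz": 0.0888}, {"rz": 0.0888}, {"rz": 0.0888}, {"rz": 0.0888}, {"rz": 0.0888}, {"rz": 0.0888}]}}

```text
$.plan[0]: bad value
```

Emit:
{"op": "step_arm", "data": {"plan": [{"rz": 0.0888}, {"rz": 0.0888}, {"rz": 0.0888}, {"rz": 0.0888}, {"claw": 0.6}, {"dx": 0.01, "dy": 0.3, "claw": 0.6}, {"dx": 0.01, "dy": 0.3, "claw": 0.6}, {"dx": 0.01, "dy": 0.3, "claw": 0.6}, {"dx": 0.01, "dy": 0.3, "claw": 0.6}, {"dx": 0.01, "dy": 0.3, "claw": 0.6}]}}

```text
$.plan[0]: bad value
```

Emit:
{"op": "step_arm", "data": {"plan": [{"dx": 0.01, "dy": 0.3, "claw": 0.6}, {"dx": 0.01, "dy": 0.3, "claw": 0.6}, {"dx": 0.01, "dy": 0.3, "claw": 0.6}, {"dx": 0.01, "dy": 0.3, "claw": 0.6}, {"dx": 0.01, "dy": 0.3, "claw": 0.6}, {"dx": 0.01, "dy": 0.3, "claw": 0.6}, {"dx": 0.01, "dy": 0.3, "claw": 0.6}, {"dx": 0.01, "dy": 0.3, "claw": 0.6}, {"dx": 0.01, "dy": 0.3, "claw": 0.6}, {"claw": 0.6}]}}

```text
$.plan[0]: bad value
```

```bash
cat >> h.py <<'E'
def fitring(p,c,r,tol=.006):
    "match a synthetic dark circle line of radius r near c on the plate's top"
    s=.0005; a=.075; im=cv2.cvtColor(rectify(p,.018,c[0]-a,c[0]+a,c[1]-a,c[1]+a,s),cv2.COLOR_RGB2GRAY).astype(float)
    dark=np.clip(cv2.GaussianBlur(im,(0,0),12)-im,0,25); t=np.linspace(0,2*np.pi,720)
    from scipy.ndimage import map_coordinates
    best=(-1,)
    for ex in np.arange(-.012,.0121,.0005):
        for ey in np.arange(-.012,.0121,.0005):
            X=c[0]+ex+r*np.cos(t);Y=c[1]+ey+r*np.sin(t)
            v=map_coordinates(dark,[(c[0]+a-X)/s,(c[1]+a-Y)/s],order=1).mean()
            if v>best[0]: best=(v,c[0]+ex,c[1]+ey)
    return np.round(best,4)
def world2tool(yaw,d):
    c,s=np.cos(yaw),np.sin(yaw); return np.array([c*d[0]+s*d[1], s*d[0]-c*d[1]])
E
python3 - <<'E'
import pickle; from h import *
p=pickle.load(open("top.pkl","rb"))
for r in (.051,.052,.053): print(r,fitring(p,(.552,.212),r))
from station import telemetry
o=telemetry.get_obs(); print(o["time_s"],o["ee_pos"],o["eef_rot"],o["grip_width"])
yaw=o["eef_rot"][2]; print(world2tool(yaw,np.array([.555,.2152])-o["ee_pos"][:2])*10, "dz",(o["ee_pos"][2]-.075)*10)
E
```

```text
0.051 [23.8664  0.554   0.213 ]
0.052 [24.9315  0.5535  0.213 ]
0.053 [24.4887  0.5535  0.213 ]
0.8 [0.18226519 0.51889398 0.18764754] [-3.14155625e+00 -2.12668931e-05  2.80383491e+00] 0.0941811358151265
[-4.523111   -1.63021274] dz 1.1264754239429595
```

Emit:
{"op": "step_arm", "data": {"plan": [{"dx": 0, "dy": 0, "dz": 0, "rx": 0, "ry": 0, "rz": 0.0888, "claw": 0}, {"dx": 0, "dy": 0, "dz": 0, "rx": 0, "ry": 0, "rz": 0.0888, "claw": 0}, {"dx": 0, "dy": 0, "dz": 0, "rx": 0, "ry": 0, "rz": 0.0888, "claw": 0}, {"dx": 0, "dy": 0, "dz": 0, "rx": 0, "ry": 0, "rz": 0.0888, "claw": 0}, {"dx": 0, "dy": 0, "dz": 0, "rx": 0, "ry": 0, "rz": 0.0888, "claw": 0}, {"dx": 0, "dy": 0, "dz": 0, "rx": 0, "ry": 0, "rz": 0.0888, "claw": 0}, {"dx": 0, "dy": 0, "dz": 0, "rx": 0, "ry": 0, "rz": 0.0888, "claw": 0}, {"dx": 0, "dy": 0, "dz": 0, "rx": 0, "ry": 0, "rz": 0.0888, "claw": 0}, {"dx": 0, "dy": 0, "dz": 0, "rx": 0, "ry": 0, "rz": 0.0888, "claw": 0}, {"dx": 0, "dy": 0, "dz": 0, "rx": 0, "ry": 0, "rz": 0.0888, "claw": 0}]}}

```text
time_s: 1.8
ee_pos: [0.1823, 0.5189, 0.1877]
eef_rot: [3.142, -0.0, 1.403]
force: [-0.3, 0.5, 0.0]
grip_width: 0.0939
grip_force: 0.0
```

Emit:
{"op": "step_arm", "data": {"plan": [{"dx": 0, "dy": 0, "dz": 0, "rx": 0, "ry": 0, "rz": 0.0888, "claw": 0.6}, {"dx": 0, "dy": 0, "dz": 0, "rx": 0, "ry": 0, "rz": 0.0888, "claw": 0.6}, {"dx": 0, "dy": 0, "dz": 0, "rx": 0, "ry": 0, "rz": 0.0888, "claw": 0.6}, {"dx": 0, "dy": 0, "dz": 0, "rx": 0, "ry": 0, "rz": 0.0888, "claw": 0.6}, {"dx": 0, "dy": 0, "dz": 0, "rx": 0, "ry": 0, "rz": 0, "claw": 0.6}, {"dx": 0.01, "dy": 0.3, "dz": 0, "rx": 0, "ry": 0, "rz": 0, "claw": 0.6}, {"dx": 0.01, "dy": 0.3, "dz": 0, "rx": 0, "ry": 0, "rz": 0, "claw": 0.6}, {"dx": 0.01, "dy": 0.3, "dz": 0, "rx": 0, "ry": 0, "rz": 0, "claw": 0.6}, {"dx": 0.01, "dy": 0.3, "dz": 0, "rx": 0, "ry": 0, "rz": 0, "claw": 0.6}, {"dx": 0.01, "dy": 0.3, "dz": 0, "rx": 0, "ry": 0, "rz": 0, "claw": 0.6}]}}

```text
time_s: 2.8
ee_pos: [0.2992, 0.4229, 0.1877]
eef_rot: [3.142, -0.0, 0.856]
force: [-0.2, 1.0, -0.0]
grip_width: 0.0373
grip_force: 0.0
```

Emit:
{"op": "step_arm", "data": {"plan": [{"dx": 0.01, "dy": 0.3, "dz": 0, "rx": 0, "ry": 0, "rz": 0, "claw": 0.6}, {"dx": 0.01, "dy": 0.3, "dz": 0, "rx": 0, "ry": 0, "rz": 0, "claw": 0.6}, {"dx": 0.01, "dy": 0.3, "dz": 0, "rx": 0, "ry": 0, "rz": 0, "claw": 0.6}, {"dx": 0.01, "dy": 0.3, "dz": 0, "rx": 0, "ry": 0, "rz": 0, "claw": 0.6}, {"dx": 0.01, "dy": 0.3, "dz": 0, "rx": 0, "ry": 0, "rz": 0, "claw": 0.6}, {"dx": 0.01, "dy": 0.3, "dz": 0, "rx": 0, "ry": 0, "rz": 0, "claw": 0.6}, {"dx": 0.01, "dy": 0.3, "dz": 0, "rx": 0, "ry": 0, "rz": 0, "claw": 0.6}, {"dx": 0.01, "dy": 0.3, "dz": 0, "rx": 0, "ry": 0, "rz": 0, "claw": 0.6}, {"dx": 0.01, "dy": 0.3, "dz": 0, "rx": 0, "ry": 0, "rz": 0, "claw": 0.6}, {"dx": 0.01, "dy": 0.3, "dz": 0, "rx": 0, "ry": 0, "rz": 0, "claw": 0.6}, {"dx": 0, "dy": 0, "dz": 0, "rx": 0, "ry": 0, "rz": 0, "claw": 0.6}]}}

```text
$.plan: bad value
```

Emit:
{"op": "step_arm", "data": {"plan": [{"dx": 0.01, "dy": 0.3, "dz": 0, "rx": 0, "ry": 0, "rz": 0, "claw": 0.6}, {"dx": 0.01, "dy": 0.3, "dz": 0, "rx": 0, "ry": 0, "rz": 0, "claw": 0.6}, {"dx": 0.01, "dy": 0.3, "dz": 0, "rx": 0, "ry": 0, "rz": 0, "claw": 0.6}, {"dx": 0.01, "dy": 0.3, "dz": 0, "rx": 0, "ry": 0, "rz": 0, "claw": 0.6}, {"dx": 0.01, "dy": 0.3, "dz": 0, "rx": 0, "ry": 0, "rz": 0, "claw": 0.6}, {"dx": 0.01, "dy": 0.3, "dz": 0, "rx": 0, "ry": 0, "rz": 0, "claw": 0.6}, {"dx": 0.01, "dy": 0.3, "dz": 0, "rx": 0, "ry": 0, "rz": 0, "claw": 0.6}, {"dx": 0.01, "dy": 0.3, "dz": 0, "rx": 0, "ry": 0, "rz": 0, "claw": 0.6}, {"dx": 0.01, "dy": 0.3, "dz": 0, "rx": 0, "ry": 0, "rz": 0, "claw": 0.6}, {"dx": 0.01, "dy": 0.3, "dz": 0, "rx": 0, "ry": 0, "rz": 0, "claw": 0.6}]}}

```text
time_s: 3.8
ee_pos: [0.5314, 0.2326, 0.1877]
eef_rot: [3.142, -0.0, 0.856]
force: [0.4, 0.7, -0.4]
grip_width: 0.0376
grip_force: 0.0
```

Emit:
{"op": "step_arm", "data": {"plan": [{"dx": 0, "dy": 0, "dz": 0, "rx": 0, "ry": 0, "rz": 0, "claw": 0.6}, {"dx": 0, "dy": 0, "dz": 0, "rx": 0, "ry": 0, "rz": 0, "claw": 0.6}]}}

```text
time_s: 4.0
ee_pos: [0.5305, 0.2334, 0.1874]
eef_rot: [-3.141, 0.0, 0.853]
force: [1.1, -0.0, -0.3]
grip_width: 0.0373
grip_force: 0.0
```

```bash
python3 - <<'E'
from h import *
from station import telemetry
o=telemetry.get_obs(); print(o["time_s"],o["ee_pos"],o["eef_rot"],o["grip_width"])
yaw=o["eef_rot"][2]; print(world2tool(yaw,np.array([.555,.2152])-o["ee_pos"][:2])*10, "dz",(o["ee_pos"][2]-.075)*10)
E
```

```text
4.0 [0.53045832 0.23336197 0.18739861] [-3.14125274e+00  3.81683151e-04  8.53086947e-01] 0.03728128205966077
[0.02458436 0.3043201 ] dz 1.1239860888588666
```

Emit:
{"op": "step_arm", "data": {"plan": [{"dx": 0.025, "dy": 0.304, "dz": 0, "rx": 0, "ry": 0, "rz": 0, "claw": 0.6}, {"dx": 0, "dy": 0, "dz": 0.3, "rx": 0, "ry": 0, "rz": 0, "claw": 0.6}, {"dx": 0, "dy": 0, "dz": 0.3, "rx": 0, "ry": 0, "rz": 0, "claw": 0.6}, {"dx": 0, "dy": 0, "dz": 0.2, "rx": 0, "ry": 0, "rz": 0, "claw": 0.6}, {"dx": 0, "dy": 0, "dz": 0.12, "rx": 0, "ry": 0, "rz": 0, "claw": 0.6}, {"dx": 0, "dy": 0, "dz": 0.1, "rx": 0, "ry": 0, "rz": 0, "claw": 0.6}, {"dx": 0, "dy": 0, "dz": 0.1, "rx": 0, "ry": 0, "rz": 0, "claw": 0.6}, {"dx": 0, "dy": 0, "dz": 0, "rx": 0, "ry": 0, "rz": 0, "claw": 0.6}]}}

```text
time_s: 4.8
ee_pos: [0.5546, 0.2155, 0.0748]
eef_rot: [-3.141, 0.001, 0.852]
force: [0.4, 0.3, 0.0]
grip_width: 0.0375
grip_force: 0.0
```

Emit:
{"op": "step_arm", "data": {"plan": [{"dx": 0, "dy": 0, "dz": 0, "rx": 0, "ry": 0, "rz": 0, "claw": 0.75}, {"dx": 0, "dy": 0, "dz": 0, "rx": 0, "ry": 0, "rz": 0, "claw": 0.85}, {"dx": 0, "dy": 0, "dz": 0, "rx": 0, "ry": 0, "rz": 0, "claw": 0.9}, {"dx": 0, "dy": 0, "dz": 0, "rx": 0, "ry": 0, "rz": 0, "claw": 1}, {"dx": 0, "dy": 0, "dz": 0, "rx": 0, "ry": 0, "rz": 0, "claw": 1}, {"dx": 0, "dy": 0, "dz": 0, "rx": 0, "ry": 0, "rz": 0, "claw": 1}], "grip_force": 12}}

```text
time_s: 5.4
ee_pos: [0.5551, 0.2153, 0.0757]
eef_rot: [3.142, -0.0, 0.851]
force: [-0.8, 0.7, -0.6]
grip_width: 0.0005
grip_force: 0.0
```

```bash
python3 - <<'E'
from h import *
from station import telemetry
o=telemetry.get_obs(); print(o["time_s"],o["ee_pos"],o["eef_rot"],o["grip_width"])
yaw=o["eef_rot"][2]
P=np.array([o["ee_pos"][:2],[.477,.130],[.460,.04],[.450,-.045]])
jar=np.array([.5586,.1137]); pet=np.array([.4314,.2302]); wide=np.array([.557,-.006])
for a,b in zip(P,P[1:]):
    L=a+np.linspace(0,1,50)[:,None]*(b-a)
    print(world2tool(yaw,b-a)*10,"clear jar,petri,wide",[round(np.hypot(*(L-c).T).min()-r,3) for c,r in((jar,.0565),(pet,.067),(wide,.077))])
E
```

```text
5.4 [0.555062   0.21534947 0.07570407] [ 3.14154226e+00 -5.10733680e-05  8.50996779e-01] 0.0004623499426823981
[-1.15638623 -0.0243251 ] clear jar,petri,wide [np.float64(0.015), np.float64(0.034), np.float64(0.081)]
[-0.78881387  0.46548112] clear jar,petri,wide [np.float64(0.027), np.float64(0.043), np.float64(0.03)]
[-0.7050706   0.48515508] clear jar,petri,wide [np.float64(0.067), np.float64(0.125), np.float64(0.025)]
```

```bash
python3 - <<'E'
from h import *
from station import viewer
for n,(a,b) in {"scene":((170,310),(200,340)),"top":((110,270),(130,330))}.items():
    p=viewer.camera(n)
    if n=="scene": i=p["img"][120:240,180:340]
    else: i=p["img"][130:270,180:330]
    cv2.imwrite(f"pics/{n}1.png",cv2.resize(i[:,:,::-1],None,fx=4,fy=4,interpolation=cv2.INTER_CUBIC))
E
python3 -c "
import cv2,numpy as np
a=cv2.imread('pics/scene1.png');b=cv2.imread('pics/top1.png')
a=cv2.resize(a,(400,300));b=cv2.resize(b,(400,373));c=np.zeros((373,800,3),np.uint8);c[:300,:400]=a;c[:,400:]=b;cv2.imwrite('pics/both1.png',c)"
```

```text
(no output)
```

View pics/both1.png

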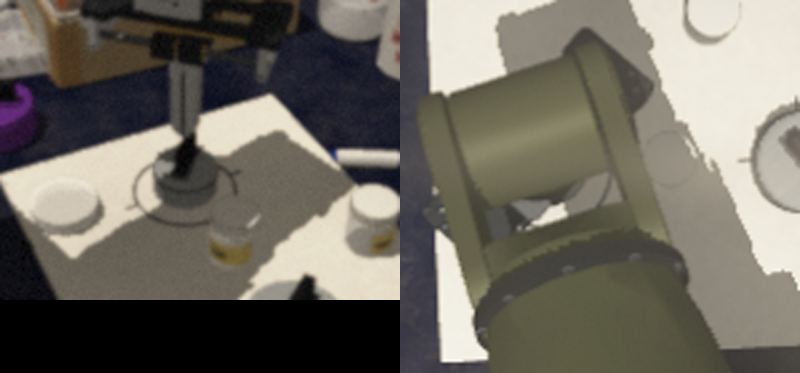

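The crop shows the closed fingers at about (185,130), apparently above or behind the bar at (185,160) rather than around it. I'll measure where the tips really are.

```bash
python3 - <<'E'
from h import *
from station import viewer,telemetry
p=viewer.camera("scene"); X=cloud(p)
for r in range(156,194,2): print(r,[tuple(X[r,c].round(3).tolist()) for c in (250,253,256)], p["img"][r,253].tolist())
o=telemetry.get_obs(); print(o["ee_pos"],o["grip_width"])
print(project(p,[[.555,.2152,.0587],[.555,.2152,.08]]))
E
```

```text
156 [(0.541, 0.211, 0.148), (0.549, 0.212, 0.145), (0.553, 0.203, 0.15)] [55, 51, 48]
158 [(0.543, 0.214, 0.14), (0.549, 0.212, 0.139), (0.553, 0.203, 0.144)] [54, 53, 48]
160 [(0.542, 0.213, 0.134), (0.549, 0.211, 0.134), (0.553, 0.203, 0.138)] [53, 49, 49]
162 [(0.543, 0.214, 0.128), (0.549, 0.211, 0.128), (0.553, 0.203, 0.132)] [54, 53, 49]
164 [(0.543, 0.214, 0.122), (0.548, 0.208, 0.125), (0.552, 0.201, 0.128)] [52, 50, 45]
166 [(0.542, 0.213, 0.117), (0.548, 0.208, 0.119), (0.554, 0.204, 0.12)] [52, 49, 47]
168 [(0.542, 0.211, 0.112), (0.549, 0.209, 0.111), (0.553, 0.202, 0.115)] [58, 56, 53]
170 [(0.543, 0.213, 0.104), (0.549, 0.211, 0.104), (0.553, 0.201, 0.11)] [58, 57, 52]
172 [(0.543, 0.214, 0.097), (0.549, 0.21, 0.099), (0.554, 0.203, 0.102)] [58, 54, 52]
174 [(0.58, 0.298, 0.017), (0.548, 0.209, 0.093), (0.562, 0.222, 0.079)] [83, 78, 72]
176 [(0.575, 0.289, 0.018), (0.553, 0.218, 0.079), (0.559, 0.215, 0.079)] [61, 60, 52]
178 [(0.557, 0.246, 0.05), (0.549, 0.209, 0.081), (0.558, 0.211, 0.076)] [16, 15, 13]
180 [(0.541, 0.21, 0.076), (0.546, 0.203, 0.08), (0.557, 0.209, 0.072)] [10, 13, 13]
182 [(0.537, 0.201, 0.078), (0.543, 0.197, 0.079), (0.558, 0.212, 0.062)] [14, 14, 14]
184 [(0.537, 0.201, 0.072), (0.544, 0.197, 0.072), (0.557, 0.21, 0.058)] [13, 11, 11]
186 [(0.537, 0.2, 0.066), (0.543, 0.195, 0.068), (0.557, 0.209, 0.052)] [7, 7, 9]
188 [(0.537, 0.2, 0.06), (0.543, 0.195, 0.061), (0.553, 0.2, 0.054)] [12, 10, 14]
190 [(0.536, 0.199, 0.054), (0.543, 0.196, 0.054), (0.551, 0.196, 0.051)] [22, 23, 23]
192 [(0.534, 0.194, 0.053), (0.541, 0.191, 0.053), (0.549, 0.19, 0.051)] [53, 51, 49]
[0.55505387 0.21535295 0.0756706 ] 0.0006204048663520883
[[254.26383077 182.68130518]
 [254.35045592 176.08929066]]
```

```bash
python3 - <<'E'
from h import *; import pickle
p=pickle.load(open("scene.pkl","rb")); X=cloud(p)
r=X[60:125,20:80].reshape(-1,3); m=(np.hypot(r[:,0]-.182,r[:,1]-.519)<.09)&(r[:,2]>.1)
print(m.sum(),np.sort(r[m][:,2])[:15].round(3)); q=r[m]; print(q[np.argsort(q[:,2])[:12]].round(3))
E
```

```text
1262 [0.204 0.205 0.205 0.205 0.206 0.206 0.206 0.206 0.206 0.206 0.206 0.206
 0.207 0.207 0.207]
[[0.195 0.567 0.204]
 [0.202 0.563 0.205]
 [0.204 0.56  0.205]
 [0.168 0.471 0.205]
 [0.191 0.565 0.206]
 [0.162 0.473 0.206]
 [0.193 0.564 0.206]
 [0.197 0.562 0.206]
 [0.2   0.561 0.206]
 [0.16  0.473 0.206]
 [0.2   0.565 0.206]
 [0.189 0.57  0.206]]
```

Emit:
{"op": "step_arm", "data": {"plan": [{"dx": 0, "dy": 0, "dz": 0, "rx": 0, "ry": 0, "rz": 0, "claw": 0.7}, {"dx": 0, "dy": 0, "dz": 0, "rx": 0, "ry": 0, "rz": 0, "claw": 0.7}, {"dx": 0, "dy": 0, "dz": 0, "rx": 0, "ry": 0, "rz": 0, "claw": 0.7}]}}

```text
time_s: 5.85
ee_pos: [0.555, 0.2153, 0.0756]
eef_rot: [-3.142, 0.0, 0.851]
force: [0.5, -0.2, -0.5]
grip_width: 0.0207
grip_force: 0.0
```

```bash
python3 - <<'E'
from h import *
from station import viewer
p=viewer.camera("scene"); X=cloud(p)
r=X[140:190,225:290].reshape(-1,3); m=(np.hypot(r[:,0]-.555,r[:,1]-.2152)<.05)&(r[:,2]>.083)
q=r[m]; print(q[np.argsort(q[:,2])[:12]].round(3))
E
```

```text
[[0.539 0.217 0.094]
 [0.557 0.199 0.094]
 [0.547 0.225 0.095]
 [0.542 0.218 0.095]
 [0.556 0.202 0.096]
 [0.539 0.217 0.097]
 [0.536 0.218 0.097]
 [0.558 0.2   0.097]
 [0.547 0.224 0.098]
 [0.542 0.217 0.099]
 [0.559 0.197 0.099]
 [0.561 0.196 0.099]]
```

The fingertips really stand 17 mm above the reported TCP, and they did so at the start too. I'll go lower by sight and watch the force.

Emit:
{"op": "step_arm", "data": {"plan": [{"dx": 0, "dy": 0, "dz": 0, "rx": 0, "ry": 0, "rz": 0, "claw": 0.64}, {"dx": 0, "dy": 0, "dz": 0.06, "rx": 0, "ry": 0, "rz": 0, "claw": 0.64}, {"dx": 0, "dy": 0, "dz": 0.06, "rx": 0, "ry": 0, "rz": 0, "claw": 0.64}, {"dx": 0, "dy": 0, "dz": 0.06, "rx": 0, "ry": 0, "rz": 0, "claw": 0.64}]}}

```text
time_s: 6.3
ee_pos: [0.5549, 0.2153, 0.0569]
eef_rot: [-3.141, 0.0, 0.851]
force: [0.1, 0.7, 0.1]
grip_width: 0.034
grip_force: 0.0
```

Emit:
{"op": "step_arm", "data": {"plan": [{"dx": 0, "dy": 0, "dz": 0.05, "rx": 0, "ry": 0, "rz": 0, "claw": 0.64}, {"dx": 0, "dy": 0, "dz": 0.05, "rx": 0, "ry": 0, "rz": 0, "claw": 0.64}, {"dx": 0, "dy": 0, "dz": 0.04, "rx": 0, "ry": 0, "rz": 0, "claw": 0.64}, {"dx": 0, "dy": 0, "dz": 0, "rx": 0, "ry": 0, "rz": 0, "claw": 0.64}]}}

```text
time_s: 6.7
ee_pos: [0.5548, 0.2153, 0.043]
eef_rot: [-3.141, 0.001, 0.851]
force: [-0.3, 0.8, 0.3]
grip_width: 0.0339
grip_force: 0.0
```

```bash
python3 - <<'E'
from h import *
from station import viewer
p=viewer.camera("scene"); 
cv2.imwrite("pics/s2.png",cv2.resize(p["img"][130:210,210:310][:,:,::-1],None,fx=5,fy=5,interpolation=cv2.INTER_CUBIC))
E
```

```text
(no output)
```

View pics/s2.png

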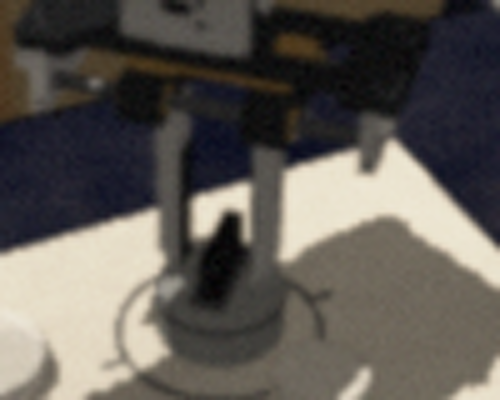

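The fingers now straddle the bar at (220,260). A gripper part hangs lower at (375,150), so I'll check its height and grip.

Emit:
{"op": "step_arm", "data": {"plan": [{"dx": 0, "dy": 0, "dz": 0, "rx": 0, "ry": 0, "rz": 0, "claw": 0.75}, {"dx": 0, "dy": 0, "dz": 0, "rx": 0, "ry": 0, "rz": 0, "claw": 0.82}, {"dx": 0, "dy": 0, "dz": 0, "rx": 0, "ry": 0, "rz": 0, "claw": 0.86}, {"dx": 0, "dy": 0, "dz": 0, "rx": 0, "ry": 0, "rz": 0, "claw": 1}, {"dx": 0, "dy": 0, "dz": 0, "rx": 0, "ry": 0, "rz": 0, "claw": 1}, {"dx": 0, "dy": 0, "dz": 0, "rx": 0, "ry": 0, "rz": 0, "claw": 1}], "grip_force": 12}}

```text
time_s: 7.35
ee_pos: [0.5551, 0.2154, 0.0438]
eef_rot: [3.141, -0.0, 0.851]
force: [-0.4, -0.5, 2.5]
grip_width: 0.012
grip_force: 12.0
```

```bash
python3 - <<'E'
from h import *
from station import telemetry,viewer
p=viewer.camera("scene"); X=cloud(p)
print(X[160:166,284:287].round(3).reshape(-1,3).tolist())
o=telemetry.get_obs(); print(o["time_s"],o["ee_pos"],o["eef_rot"],o["grip_width"])
yaw=o["eef_rot"][2]
P=np.array([o["ee_pos"][:2],[.477,.130],[.460,.04],[.450,-.045]])
for a,b in zip(P,P[1:]): print(world2tool(yaw,b-a)*10)
E
```

```text
[[0.591, 0.14, 0.171], [0.591, 0.136, 0.173], [0.6, 0.146, 0.164], [0.591, 0.139, 0.169], [0.593, 0.139, 0.168], [0.602, 0.149, 0.158], [0.591, 0.139, 0.166], [0.593, 0.139, 0.165], [0.694, 0.304, 0.019], [0.592, 0.14, 0.162], [0.594, 0.139, 0.162], [0.694, 0.303, 0.016], [0.591, 0.138, 0.161], [0.688, 0.298, 0.019], [0.692, 0.299, 0.017], [0.683, 0.294, 0.019], [0.688, 0.297, 0.016], [0.689, 0.294, 0.017]]
7.4 [0.55512589 0.21539878 0.04383819] [ 3.14143538e+00 -2.26754536e-04  8.51003976e-01] 0.0116071575498684
[-1.15717801 -0.02448868]
[-0.78881722  0.46547544]
[-0.70507409  0.48515   ]
```

Emit:
{"op": "step_arm", "data": {"plan": [{"dx": -0.116, "dy": -0.0025, "dz": 0, "rx": 0, "ry": 0, "rz": 0, "claw": 1}, {"dx": -0.116, "dy": -0.0025, "dz": 0, "rx": 0, "ry": 0, "rz": 0, "claw": 1}, {"dx": -0.116, "dy": -0.0025, "dz": 0, "rx": 0, "ry": 0, "rz": 0, "claw": 1}, {"dx": -0.116, "dy": -0.0025, "dz": 0, "rx": 0, "ry": 0, "rz": 0, "claw": 1}, {"dx": -0.116, "dy": -0.0025, "dz": 0, "rx": 0, "ry": 0, "rz": 0, "claw": 1}, {"dx": -0.116, "dy": -0.0025, "dz": 0, "rx": 0, "ry": 0, "rz": 0, "claw": 1}, {"dx": -0.116, "dy": -0.0025, "dz": 0, "rx": 0, "ry": 0, "rz": 0, "claw": 1}, {"dx": -0.116, "dy": -0.0025, "dz": 0, "rx": 0, "ry": 0, "rz": 0, "claw": 1}, {"dx": -0.116, "dy": -0.0025, "dz": 0, "rx": 0, "ry": 0, "rz": 0, "claw": 1}, {"dx": -0.116, "dy": -0.0025, "dz": 0, "rx": 0, "ry": 0, "rz": 0, "claw": 1}]}}

```text
time_s: 8.4
ee_pos: [0.4762, 0.1292, 0.0438]
eef_rot: [3.141, -0.0, 0.851]
force: [1.4, 1.8, 3.6]
grip_width: 0.0117
grip_force: 12.0
```

Emit:
{"op": "step_arm", "data": {"plan": [{"dx": -0.0985, "dy": 0.058, "dz": 0, "rx": 0, "ry": 0, "rz": 0, "claw": 1}, {"dx": -0.0985, "dy": 0.058, "dz": 0, "rx": 0, "ry": 0, "rz": 0, "claw": 1}, {"dx": -0.0985, "dy": 0.058, "dz": 0, "rx": 0, "ry": 0, "rz": 0, "claw": 1}, {"dx": -0.0985, "dy": 0.058, "dz": 0, "rx": 0, "ry": 0, "rz": 0, "claw": 1}, {"dx": -0.0985, "dy": 0.058, "dz": 0, "rx": 0, "ry": 0, "rz": 0, "claw": 1}, {"dx": -0.0985, "dy": 0.058, "dz": 0, "rx": 0, "ry": 0, "rz": 0, "claw": 1}, {"dx": -0.0985, "dy": 0.058, "dz": 0, "rx": 0, "ry": 0, "rz": 0, "claw": 1}, {"dx": -0.0985, "dy": 0.058, "dz": 0, "rx": 0, "ry": 0, "rz": 0, "claw": 1}]}}

```text
time_s: 9.2
ee_pos: [0.4596, 0.039, 0.0438]
eef_rot: [3.141, -0.0, 0.851]
force: [0.5, 2.1, 4.9]
grip_width: 0.012
grip_force: 12.0
```

Emit:
{"op": "step_arm", "data": {"plan": [{"dx": -0.088, "dy": 0.0605, "dz": 0, "rx": 0, "ry": 0, "rz": 0, "claw": 1}, {"dx": -0.088, "dy": 0.0605, "dz": 0, "rx": 0, "ry": 0, "rz": 0, "claw": 1}, {"dx": -0.088, "dy": 0.0605, "dz": 0, "rx": 0, "ry": 0, "rz": 0, "claw": 1}, {"dx": -0.088, "dy": 0.0605, "dz": 0, "rx": 0, "ry": 0, "rz": 0, "claw": 1}, {"dx": -0.088, "dy": 0.0605, "dz": 0, "rx": 0, "ry": 0, "rz": 0, "claw": 1}, {"dx": -0.088, "dy": 0.0605, "dz": 0, "rx": 0, "ry": 0, "rz": 0, "claw": 1}, {"dx": -0.088, "dy": 0.0605, "dz": 0, "rx": 0, "ry": 0, "rz": 0, "claw": 1}, {"dx": -0.088, "dy": 0.0605, "dz": 0, "rx": 0, "ry": 0, "rz": 0, "claw": 1}, {"dx": 0, "dy": 0, "dz": 0, "rx": 0, "ry": 0, "rz": 0, "claw": 1}]}}

```text
time_s: 10.1
ee_pos: [0.4494, -0.0465, 0.0438]
eef_rot: [3.141, 0.0, 0.85]
force: [0.6, -3.3, 5.3]
grip_width: 0.0118
grip_force: 12.0
```

Emit:
{"op": "step_arm", "data": {"plan": [{"dx": 0, "dy": 0, "dz": 0, "rx": 0, "ry": 0, "rz": 0, "claw": 0.64}, {"dx": 0, "dy": 0, "dz": 0, "rx": 0, "ry": 0, "rz": 0, "claw": 0.64}, {"dx": 0, "dy": 0, "dz": 0, "rx": 0, "ry": 0, "rz": 0, "claw": 0.64}, {"dx": 0, "dy": 0, "dz": -0.1, "rx": 0, "ry": 0, "rz": 0, "claw": 0.64}, {"dx": 0, "dy": 0, "dz": -0.2, "rx": 0, "ry": 0, "rz": 0, "claw": 0.64}, {"dx": 0, "dy": 0, "dz": -0.3, "rx": 0, "ry": 0, "rz": 0, "claw": 0.64}, {"dx": 0.2535, "dy": 0.1353, "dz": 0, "rx": 0, "ry": 0, "rz": 0, "claw": 0.64}, {"dx": 0.2535, "dy": 0.1353, "dz": 0, "rx": 0, "ry": 0, "rz": 0, "claw": 0.64}, {"dx": 0.2535, "dy": 0.1353, "dz": 0, "rx": 0, "ry": 0, "rz": 0, "claw": 0.64}, {"dx": 0.2535, "dy": 0.1353, "dz": 0, "rx": 0, "ry": 0, "rz": 0, "claw": 0.64}]}}

```text
time_s: 11.1
ee_pos: [0.5582, -0.0038, 0.1044]
eef_rot: [3.141, -0.0, 0.851]
force: [-0.3, -0.9, 0.6]
grip_width: 0.0337
grip_force: 0.0
```

Emit:
{"op": "step_arm", "data": {"plan": [{"dx": 0, "dy": 0, "dz": 0, "rx": 0, "ry": 0, "rz": 0.0592, "claw": 0.64}, {"dx": 0, "dy": 0, "dz": 0, "rx": 0, "ry": 0, "rz": 0.0592, "claw": 0.64}, {"dx": 0, "dy": 0, "dz": 0, "rx": 0, "ry": 0, "rz": 0, "claw": 0.64}, {"dx": 0, "dy": 0, "dz": 0, "rx": 0, "ry": 0, "rz": 0, "claw": 0.64}]}}

```text
time_s: 11.5
ee_pos: [0.5571, -0.0043, 0.1041]
eef_rot: [3.141, -0.0, 0.668]
force: [-0.6, -0.4, 0.1]
grip_width: 0.034
grip_force: 0.0
```

```bash
python3 - <<'E'
from h import *
from station import telemetry
o=telemetry.get_obs(); print(o["time_s"],o["ee_pos"],o["eef_rot"],o["grip_width"])
yaw=o["eef_rot"][2]; print(world2tool(yaw,np.array([.557,-.006])-o["ee_pos"][:2])*10, "dz",(o["ee_pos"][2]-.049)*10)
E
```

```text
11.5 [ 0.55713689 -0.00429718  0.10409495] [ 3.14140677e+00 -1.91893056e-04  6.67810779e-01] 0.03401016188186405
[-0.01161986  0.0125225 ] dz 0.5509495436974031
```

Emit:
{"op": "step_arm", "data": {"plan": [{"dx": -0.0115, "dy": 0.0125, "dz": 0.15, "rx": 0, "ry": 0, "rz": 0, "claw": 0.64}, {"dx": 0, "dy": 0, "dz": 0.1, "rx": 0, "ry": 0, "rz": 0, "claw": 0.64}, {"dx": 0, "dy": 0, "dz": 0.1, "rx": 0, "ry": 0, "rz": 0, "claw": 0.64}, {"dx": 0, "dy": 0, "dz": 0.1, "rx": 0, "ry": 0, "rz": 0, "claw": 0.64}, {"dx": 0, "dy": 0, "dz": 0.1, "rx": 0, "ry": 0, "rz": 0, "claw": 0.64}, {"dx": 0, "dy": 0, "dz": 0, "rx": 0, "ry": 0, "rz": 0, "claw": 0.75}, {"dx": 0, "dy": 0, "dz": 0, "rx": 0, "ry": 0, "rz": 0, "claw": 0.83}, {"dx": 0, "dy": 0, "dz": 0, "rx": 0, "ry": 0, "rz": 0, "claw": 1}, {"dx": 0, "dy": 0, "dz": 0, "rx": 0, "ry": 0, "rz": 0, "claw": 1}, {"dx": 0, "dy": 0, "dz": 0, "rx": 0, "ry": 0, "rz": 0, "claw": 1}], "grip_force": 15}}

```text
time_s: 12.5
ee_pos: [0.5573, -0.006, 0.0491]
eef_rot: [3.141, -0.001, 0.665]
force: [0.1, 0.4, 1.6]
grip_width: 0.0121
grip_force: 15.0
```

```bash
python3 - <<'E'
from h import *
from station import telemetry
o=telemetry.get_obs(); print(o["time_s"],o["ee_pos"],o["eef_rot"],o["grip_width"],o["force"])
yaw=o["eef_rot"][2]
P=np.array([o["ee_pos"][:2],[.530,.013-.013],[.478,.060],[.470,.125],[.5535,.2125]])
jar=np.array([.5586,.1137]); pet=np.array([.4314,.2302]); nar=np.array([.4494,-.0465])
for a,b in zip(P,P[1:]):
    L=a+np.linspace(0,1,50)[:,None]*(b-a)
    print(world2tool(yaw,b-a)*10,"clear jar,petri,nar",[round(np.hypot(*(L-c).T).min()-r,3) for c,r in((jar,.0675),(pet,.078),(nar,.077))])
E
```

```text
12.5 [ 0.55730667 -0.0060264   0.04912526] [ 3.14101255e+00 -6.56704212e-04  6.65050628e-01] 0.01209889208332401 [0.06175347 0.38767559 1.61233982]
[-0.17768334 -0.21593005] clear jar,petri,nar [np.float64(0.05), np.float64(0.172), np.float64(0.016)]
[-0.0389211  -0.79302279] clear jar,petri,nar [np.float64(0.029), np.float64(0.098), np.float64(0.014)]
[ 0.33816349 -0.56084352] clear jar,petri,nar [np.float64(0.019), np.float64(0.034), np.float64(0.033)]
[ 1.19701103 -0.17324721] clear jar,petri,nar [np.float64(0.004), np.float64(0.023), np.float64(0.096)]
```

Emit:
{"op": "step_arm", "data": {"plan": [{"dx": -0.059, "dy": -0.072, "dz": 0, "rx": 0, "ry": 0, "rz": 0, "claw": 1}, {"dx": -0.059, "dy": -0.072, "dz": 0, "rx": 0, "ry": 0, "rz": 0, "claw": 1}, {"dx": -0.059, "dy": -0.072, "dz": 0, "rx": 0, "ry": 0, "rz": 0, "claw": 1}, {"dx": -0.005, "dy": -0.113, "dz": 0, "rx": 0, "ry": 0, "rz": 0, "claw": 1}, {"dx": -0.005, "dy": -0.113, "dz": 0, "rx": 0, "ry": 0, "rz": 0, "claw": 1}, {"dx": -0.005, "dy": -0.113, "dz": 0, "rx": 0, "ry": 0, "rz": 0, "claw": 1}, {"dx": -0.005, "dy": -0.113, "dz": 0, "rx": 0, "ry": 0, "rz": 0, "claw": 1}, {"dx": -0.005, "dy": -0.113, "dz": 0, "rx": 0, "ry": 0, "rz": 0, "claw": 1}, {"dx": -0.005, "dy": -0.113, "dz": 0, "rx": 0, "ry": 0, "rz": 0, "claw": 1}, {"dx": -0.005, "dy": -0.113, "dz": 0, "rx": 0, "ry": 0, "rz": 0, "claw": 1}]}}

```text
time_s: 13.5
ee_pos: [0.4776, 0.0604, 0.0491]
eef_rot: [3.141, -0.001, 0.665]
force: [1.4, -2.2, 5.6]
grip_width: 0.0117
grip_force: 15.0
```

Emit:
{"op": "step_arm", "data": {"plan": [{"dx": 0.065, "dy": -0.089, "dz": 0, "rx": 0, "ry": 0, "rz": 0, "claw": 1}, {"dx": 0.065, "dy": -0.089, "dz": 0, "rx": 0, "ry": 0, "rz": 0, "claw": 1}, {"dx": 0.065, "dy": -0.089, "dz": 0, "rx": 0, "ry": 0, "rz": 0, "claw": 1}, {"dx": 0.065, "dy": -0.089, "dz": 0, "rx": 0, "ry": 0, "rz": 0, "claw": 1}, {"dx": 0.065, "dy": -0.089, "dz": 0, "rx": 0, "ry": 0, "rz": 0, "claw": 1}, {"dx": 0.065, "dy": -0.089, "dz": 0, "rx": 0, "ry": 0, "rz": 0, "claw": 1}, {"dx": 0.065, "dy": -0.089, "dz": 0, "rx": 0, "ry": 0, "rz": 0, "claw": 1}, {"dx": 0.065, "dy": -0.089, "dz": 0, "rx": 0, "ry": 0, "rz": 0, "claw": 1}, {"dx": 0, "dy": 0, "dz": 0, "rx": 0, "ry": 0, "rz": 0, "claw": 1}]}}

```text
time_s: 14.4
ee_pos: [0.4746, 0.1493, 0.0491]
eef_rot: [-3.142, -0.001, 0.666]
force: [-0.4, 2.8, 8.1]
grip_width: 0.0118
grip_force: 15.0
```

```bash
python3 - <<'E'
from h import *
from station import telemetry, viewer
o=telemetry.get_obs(); print(o["time_s"],o["ee_pos"],o["eef_rot"],o["grip_width"],o["force"])
yaw=o["eef_rot"][2]; print(world2tool(yaw,np.array([.5535,.2128])-o["ee_pos"][:2])*10)
p=viewer.camera("scene"); print(fitring(p,(.553,.213),.052))
p=viewer.camera("top"); print(fitring(p,(.553,.213),.052)); print(fitring(p,(.5607,-.008),.041))
E
```

```text
14.4 [0.47456457 0.1493141  0.04908413] [-3.14150155e+00 -6.65833219e-04  6.65942314e-01] 0.01176495335088649 [-0.36829442  2.82164666  8.059824  ]
[ 1.01291301 -0.01154842]
[9.2147 0.5415 0.215 ]
[21.0829  0.5535  0.213 ]
[ 2.500e+01  5.627e-01 -7.500e-03]
```

Emit:
{"op": "step_arm", "data": {"plan": [{"dx": 0.112, "dy": -0.001, "dz": 0, "rx": 0, "ry": 0, "rz": 0, "claw": 1}, {"dx": 0.112, "dy": -0.001, "dz": 0, "rx": 0, "ry": 0, "rz": 0, "claw": 1}, {"dx": 0.112, "dy": -0.001, "dz": 0, "rx": 0, "ry": 0, "rz": 0, "claw": 1}, {"dx": 0.112, "dy": -0.001, "dz": 0, "rx": 0, "ry": 0, "rz": 0, "claw": 1}, {"dx": 0.112, "dy": -0.001, "dz": 0, "rx": 0, "ry": 0, "rz": 0, "claw": 1}, {"dx": 0.112, "dy": -0.001, "dz": 0, "rx": 0, "ry": 0, "rz": 0, "claw": 1}, {"dx": 0.112, "dy": -0.001, "dz": 0, "rx": 0, "ry": 0, "rz": 0, "claw": 1}, {"dx": 0.112, "dy": -0.001, "dz": 0, "rx": 0, "ry": 0, "rz": 0, "claw": 1}, {"dx": 0.112, "dy": -0.001, "dz": 0, "rx": 0, "ry": 0, "rz": 0, "claw": 1}, {"dx": 0, "dy": 0, "dz": 0, "rx": 0, "ry": 0, "rz": 0, "claw": 1}]}}

```text
time_s: 15.5
ee_pos: [0.5542, 0.2118, 0.0491]
eef_rot: [3.141, -0.001, 0.665]
force: [2.2, 2.4, 5.9]
grip_width: 0.0122
grip_force: 15.0
```

Emit:
{"op": "step_arm", "data": {"plan": [{"dx": 0, "dy": 0, "dz": 0, "rx": 0, "ry": 0, "rz": 0, "claw": 0.85}, {"dx": 0, "dy": 0, "dz": 0, "rx": 0, "ry": 0, "rz": 0, "claw": 0.64}, {"dx": 0, "dy": 0, "dz": 0, "rx": 0, "ry": 0, "rz": 0, "claw": 0.64}, {"dx": 0, "dy": 0, "dz": -0.1, "rx": 0, "ry": 0, "rz": 0, "claw": 0.64}, {"dx": 0, "dy": 0, "dz": -0.2, "rx": 0, "ry": 0, "rz": 0, "claw": 0.64}, {"dx": 0, "dy": 0, "dz": -0.3, "rx": 0, "ry": 0, "rz": 0, "claw": 0.64}]}}

```text
time_s: 16.1
ee_pos: [0.5531, 0.2108, 0.1087]
eef_rot: [-3.141, 0.002, 0.665]
force: [-0.1, -0.9, -0.1]
grip_width: 0.0339
grip_force: 0.0
```

```bash
python3 - <<'E'
from h import *
from station import telemetry
o=telemetry.get_obs(); print(o["time_s"],o["ee_pos"],o["eef_rot"],o["grip_width"])
yaw=o["eef_rot"][2]; print(world2tool(yaw,np.array([.4494,-.0465])-o["ee_pos"][:2])*10)
E
```

```text
16.1 [0.55309778 0.21083377 0.10870482] [-3.14067041e+00  2.47792198e-03  6.64931631e-01] 0.0338815483825416
[-2.40382205  1.38529035]
```

Emit:
{"op": "step_arm", "data": {"plan": [{"dx": -0.3005, "dy": 0.173, "dz": 0, "rx": 0, "ry": 0, "rz": 0, "claw": 0.64}, {"dx": -0.3005, "dy": 0.173, "dz": 0, "rx": 0, "ry": 0, "rz": 0, "claw": 0.64}, {"dx": -0.3005, "dy": 0.173, "dz": 0, "rx": 0, "ry": 0, "rz": 0, "claw": 0.64}, {"dx": -0.3005, "dy": 0.173, "dz": 0, "rx": 0, "ry": 0, "rz": 0, "claw": 0.64}, {"dx": -0.3005, "dy": 0.173, "dz": 0, "rx": 0, "ry": 0, "rz": 0, "claw": 0.64}, {"dx": -0.3005, "dy": 0.173, "dz": 0, "rx": 0, "ry": 0, "rz": 0, "claw": 0.64}, {"dx": -0.3005, "dy": 0.173, "dz": 0, "rx": 0, "ry": 0, "rz": 0, "claw": 0.64}, {"dx": -0.3005, "dy": 0.173, "dz": 0, "rx": 0, "ry": 0, "rz": 0, "claw": 0.64}, {"dx": 0, "dy": 0, "dz": 0, "rx": 0, "ry": 0, "rz": -0.059, "claw": 0.64}, {"dx": 0, "dy": 0, "dz": 0, "rx": 0, "ry": 0, "rz": -0.059, "claw": 0.64}]}}

```text
time_s: 17.1
ee_pos: [0.4499, -0.047, 0.1095]
eef_rot: [3.141, -0.0, 0.852]
force: [0.8, -0.0, -0.0]
grip_width: 0.0339
grip_force: 0.0
```

Emit:
{"op": "step_arm", "data": {"plan": [{"dx": 0, "dy": 0, "dz": 0, "rx": 0, "ry": 0, "rz": 0, "claw": 0.64}, {"dx": 0, "dy": 0, "dz": 0, "rx": 0, "ry": 0, "rz": 0, "claw": 0.64}]}}

```text
time_s: 17.3
ee_pos: [0.4502, -0.046, 0.109]
eef_rot: [3.141, -0.0, 0.848]
force: [0.2, -0.2, -0.9]
grip_width: 0.0338
grip_force: 0.0
```

```bash
cat >> h.py <<'E'
def pot(p,c,zl,zb):
    r=cloud(p).reshape(-1,3); d=np.hypot(r[:,0]-c[0],r[:,1]-c[1])
    a=r[(abs(r[:,2]-zl)<.006)&(d<.055)][:,:2]; b=r[(abs(r[:,2]-zb)<.007)&(d<.035)]
    (x,y),R=cv2.minEnclosingCircle(a.astype(np.float32)); rr=cv2.minAreaRect(b[:,:2].astype(np.float32))
    return len(a),np.round((x,y,R),4),len(b),np.round(rr[0],4),np.round(rr[1],4),round(rr[2],1),b[:,2].mean().round(4)
E
python3 - <<'E'
from h import *
from station import telemetry,viewer
o=telemetry.get_obs(); print(o["time_s"],o["ee_pos"],o["eef_rot"],o["grip_width"])
yaw=o["eef_rot"][2]; print(world2tool(yaw,np.array([.4494,-.0465])-o["ee_pos"][:2])*10,"dz",(o["ee_pos"][2]-.0432)*10)
p=viewer.camera("top")
print("ring w",fitring(p,(.553,.213),.052)); 
for r in (.040,.041,.042): print("ring n",fitring(p,(.5607,-.008),r))
print(pot(p,(.5535,.2125),.058,.086))
cv2.imwrite("pics/t3.png",cv2.resize(p["img"][100:280,180:390][:,:,::-1],None,fx=3,fy=3,interpolation=cv2.INTER_CUBIC))
E
```

```text
17.3 [ 0.45022898 -0.04603106  0.10903803] [ 3.14120386e+00 -2.57458533e-04  8.47712653e-01] 0.03380510793006913
[-0.00900138 -0.00311245] dz 0.6583803274466583
ring w [23.9861  0.553   0.213 ]
ring n [ 2.15906e+01  5.62700e-01 -7.50000e-03]
ring n [ 2.42354e+01  5.62700e-01 -7.50000e-03]
ring n [ 2.3257e+01  5.6270e-01 -6.5000e-03]
(995, array([0.5542, 0.2127, 0.0443]), 126, array([0.5539, 0.2121]), array([0.0509, 0.0117]), 38.4, np.float64(0.0857))
```

View pics/t3.png

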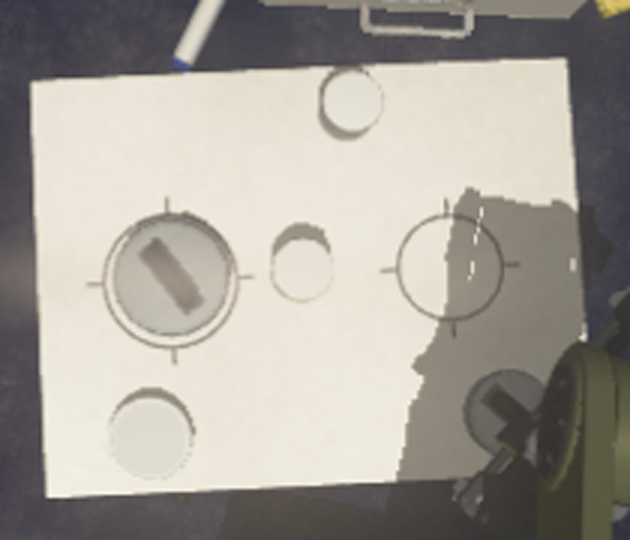

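The picture shows the wide pot at (170,275) centred in the wide ring, about 1 mm off by measurement. The narrow ring at (450,267) is free, the narrow pot waits at (505,415), and the jars and dish haven't moved. Next I'll fetch the narrow pot.

Emit:
{"op": "step_arm", "data": {"plan": [{"dx": -0.009, "dy": -0.003, "dz": 0.2, "rx": 0, "ry": 0, "rz": 0, "claw": 0.64}, {"dx": 0, "dy": 0, "dz": 0.15, "rx": 0, "ry": 0, "rz": 0, "claw": 0.64}, {"dx": 0, "dy": 0, "dz": 0.11, "rx": 0, "ry": 0, "rz": 0, "claw": 0.64}, {"dx": 0, "dy": 0, "dz": 0.1, "rx": 0, "ry": 0, "rz": 0, "claw": 0.64}, {"dx": 0, "dy": 0, "dz": 0.095, "rx": 0, "ry": 0, "rz": 0, "claw": 0.64}, {"dx": 0, "dy": 0, "dz": 0, "rx": 0, "ry": 0, "rz": 0, "claw": 0.75}, {"dx": 0, "dy": 0, "dz": 0, "rx": 0, "ry": 0, "rz": 0, "claw": 0.83}, {"dx": 0, "dy": 0, "dz": 0, "rx": 0, "ry": 0, "rz": 0, "claw": 1}, {"dx": 0, "dy": 0, "dz": 0, "rx": 0, "ry": 0, "rz": 0, "claw": 1}, {"dx": 0, "dy": 0, "dz": 0, "rx": 0, "ry": 0, "rz": 0, "claw": 1}], "grip_force": 12}}

```text
time_s: 18.35
ee_pos: [0.4496, -0.0466, 0.0436]
eef_rot: [3.141, -0.0, 0.85]
force: [-0.8, -0.3, 3.1]
grip_width: 0.0117
grip_force: 12.0
```

```bash
python3 - <<'E'
from h import *
from station import telemetry
o=telemetry.get_obs(); print(o["time_s"],o["ee_pos"],o["eef_rot"],o["grip_width"],o["force"])
print(world2tool(o["eef_rot"][2],np.array([.5623,-.0072])-o["ee_pos"][:2])*10)
E
```

```text
18.35 [ 0.44963469 -0.04660816  0.04358002] [ 3.14088969e+00 -4.65861824e-04  8.50266578e-01] 0.011702993790341934 [-0.78563961 -0.2516578   3.09372064]
[1.03948152 0.58662227]
```

Emit:
{"op": "step_arm", "data": {"plan": [{"dx": 0.1155, "dy": 0.0652, "dz": 0, "rx": 0, "ry": 0, "rz": 0, "claw": 1}, {"dx": 0.1155, "dy": 0.0652, "dz": 0, "rx": 0, "ry": 0, "rz": 0, "claw": 1}, {"dx": 0.1155, "dy": 0.0652, "dz": 0, "rx": 0, "ry": 0, "rz": 0, "claw": 1}, {"dx": 0.1155, "dy": 0.0652, "dz": 0, "rx": 0, "ry": 0, "rz": 0, "claw": 1}, {"dx": 0.1155, "dy": 0.0652, "dz": 0, "rx": 0, "ry": 0, "rz": 0, "claw": 1}, {"dx": 0.1155, "dy": 0.0652, "dz": 0, "rx": 0, "ry": 0, "rz": 0, "claw": 1}, {"dx": 0.1155, "dy": 0.0652, "dz": 0, "rx": 0, "ry": 0, "rz": 0, "claw": 1}, {"dx": 0.1155, "dy": 0.0652, "dz": 0, "rx": 0, "ry": 0, "rz": 0, "claw": 1}, {"dx": 0.1155, "dy": 0.0652, "dz": 0, "rx": 0, "ry": 0, "rz": 0, "claw": 1}, {"dx": 0, "dy": 0, "dz": 0, "rx": 0, "ry": 0, "rz": 0, "claw": 1}]}}

```text
time_s: 19.35
ee_pos: [0.5633, -0.0068, 0.0436]
eef_rot: [3.14, -0.001, 0.851]
force: [1.8, 1.1, 5.3]
grip_width: 0.0118
grip_force: 12.0
```

Emit:
{"op": "step_arm", "data": {"plan": [{"dx": 0, "dy": 0, "dz": 0, "rx": 0, "ry": 0, "rz": 0, "claw": 0.85}, {"dx": 0, "dy": 0, "dz": 0, "rx": 0, "ry": 0, "rz": 0, "claw": 0.64}, {"dx": 0, "dy": 0, "dz": 0, "rx": 0, "ry": 0, "rz": 0, "claw": 0.64}, {"dx": 0, "dy": 0, "dz": -0.1, "rx": 0, "ry": 0, "rz": 0, "claw": 0.64}, {"dx": 0, "dy": 0, "dz": -0.2, "rx": 0, "ry": 0, "rz": 0, "claw": 0.64}, {"dx": 0, "dy": 0, "dz": -0.4, "rx": 0, "ry": 0, "rz": 0, "claw": 0.64}, {"dx": 0, "dy": 0, "dz": -0.4, "rx": 0, "ry": 0, "rz": 0, "claw": 0.64}]}}

```text
time_s: 20.05
ee_pos: [0.5615, -0.0072, 0.1549]
eef_rot: [-3.141, 0.0, 0.85]
force: [1.1, 0.2, -0.0]
grip_width: 0.0341
grip_force: 0.0
```

Emit:
{"op": "step_arm", "data": {"plan": [{"dx": -0.3, "dy": 0.05, "dz": 0, "rx": 0, "ry": 0, "rz": 0, "claw": 0.64}, {"dx": -0.3, "dy": 0.05, "dz": 0, "rx": 0, "ry": 0, "rz": 0, "claw": 0.64}, {"dx": -0.3, "dy": 0.05, "dz": 0, "rx": 0, "ry": 0, "rz": 0, "claw": 0.64}, {"dx": -0.3, "dy": 0.05, "dz": 0, "rx": 0, "ry": 0, "rz": 0, "claw": 0.64}, {"dx": -0.3, "dy": 0.05, "dz": 0, "rx": 0, "ry": 0, "rz": 0, "claw": 0.64}, {"dx": -0.3, "dy": 0.05, "dz": 0, "rx": 0, "ry": 0, "rz": 0, "claw": 0.64}, {"dx": 0, "dy": 0, "dz": 0, "rx": 0, "ry": 0, "rz": 0, "claw": 0.64}]}}

```text
time_s: 20.75
ee_pos: [0.4644, -0.1644, 0.154]
eef_rot: [3.141, 0.0, 0.848]
force: [-0.7, 0.6, 0.6]
grip_width: 0.0338
grip_force: 0.0
```

```bash
python3 - <<'E'
from h import *
from station import telemetry,viewer
o=telemetry.get_obs(); print(o["time_s"],o["ee_pos"],o["force"])
p=viewer.camera("top")
print("ring w",fitring(p,(.553,.213),.052)); print("ring n",fitring(p,(.561,-.008),.041))
print(pot(p,(.5535,.2125),.058,.086)); print(pot(p,(.5623,-.0072),.052,.080))
cv2.imwrite("pics/t4.png",cv2.resize(p["img"][100:280,180:390][:,:,::-1],None,fx=3,fy=3,interpolation=cv2.INTER_CUBIC))
E
```

```text
20.75 [ 0.46442542 -0.1644114   0.1540063 ] [-0.67448007  0.63411806  0.58490693]
ring w [24.0013  0.553   0.213 ]
ring n [ 2.47251e+01  5.62500e-01 -7.00000e-03]
(1006, array([0.5541, 0.212 , 0.0446]), 125, array([0.5539, 0.212 ]), array([0.0508, 0.0117]), 38.4, np.float64(0.0856))
(477, array([ 0.5622, -0.0067,  0.0336]), 111, array([ 0.5625, -0.0074]), array([0.0429, 0.0123]), 49.2, np.float64(0.0794))
```

View pics/t4.png

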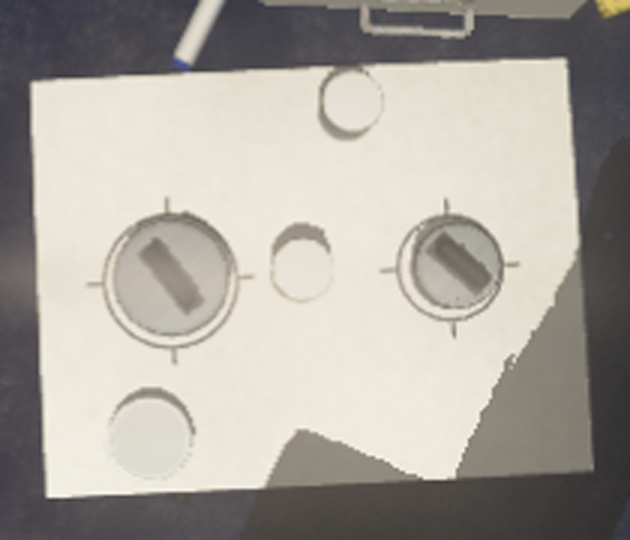

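The picture shows the wide pot at (170,275) in the wide ring and the narrow pot at (457,262) in the narrow ring. Both measure within about 1.5 mm of centre; the visible offset is the parallax of the raised lids. The jars at (302,265) and (350,102) and the dish at (150,435) are where they were, and the gripper is clear.

```bash
python3 -c "
from station import hand_in
print(hand_in())"
```

```text
the job is handed in; nothing more can be done
None
```

I swapped the two pots by sliding them flat, and each now stands within about 1.5 mm of its ring's centre. Both are released, the jars and petri dish look unmoved in the last picture, and the job was handed in at about 21 s.

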